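Seat a filter cartridge in the bench clamp and hold it by the squeeze trigger

TASK

Slide the loose grey filter cartridge upright, fully home, into the round cup of the bench clamp and let go of it. Then pump the clamp's squeeze trigger, without pushing the jaw by hand, until the sprung rubber pad bears lightly but surely on the cartridge (pressed in a few millimetres, never hard enough to crush the shell), and finish while still squeezing the trigger: do not let go at the end. Leave everything else on the bench where it stands.

Things in the scene. Friction and masses are not known exactly. Their poses are not given: they have to be found in the camera images.
- cartridge_mid (a point): Centre of the loose filter cartridge: grey plastic upright cylinder, 44 mm diameter, 125 mm tall (centre 62.5 mm above its underside), a white spout 16 mm wide and 9 mm high on top, two thin black bands; foot chamfered; about 220 g. It starts standing on the bench (z = 0); its place is swapped at random with those of two paper cups. Grip it by its sides near the top.
- cup_floor (a point): Centre of the floor of the clamp's round aluminium cup, 12 mm above the bench. Cup: 47 mm inside diameter, 35 mm deep (rim 47 mm above the bench), 5 mm wall. Axes are the clamp's: z up, +y along the bar from squeeze grip to cup. A fixed steel jaw stands behind the cup at +y, its top 85 mm above the bench. Fully home, the cartridge's centre is 62.5 mm above this point.
- clamp: The bench clamp, bolted down at a place and yaw that differ each time. Grey base 85 mm wide (x), y from -138 to +162 mm, 12 mm thick; origin on the bench; +y runs along the bar from squeeze grip to cup. At y: trigger -100 mm, grip post -60 mm, moving jaw post about 0 plus the jaw's travel, cup +115 mm. Grey cheeks under the grip reach 52 mm above the bench.
- grip_post (a point): Centre of the fixed half of the squeeze grip at gripping height, 105 mm above the bench: a black upright post 22 mm wide (x), 10 mm thick (y), its top 125 mm above the bench. Its +y face is free, for one finger.
- trigger_blade (a point): Centre of the moving half of the squeeze grip, 105 mm above the bench: black upright blade 22 mm wide (x), 10 mm thick (y), top 125 mm above the bench. At rest 40 mm from the post (centres, towards -y): 50 mm over both outer faces, 30 mm squeezed home. Straddle both from above, fingers closing along the clamp's y, and squeeze.
- squeeze_centre (a point): Half-way between the outer faces of post and trigger when the trigger is squeezed home: 15 mm from each, 10 mm from the post's centre, 105 mm above the bench, axes of the clamp. The post does not give, so jaws that close evenly about this point (open at least 72 mm) squeeze the trigger home without pushing against the post.
- trigger (a joint): Travel of the trigger towards the post: 0 at rest to 0.020 m squeezed home. A spring of 3 N (at rest) to 4.2 N (home) returns it when the fingers open.
- jaw (a joint): Travel of the moving jaw towards the cup, 0 to 0.075 m; starts at 0.008 to 0.038. The trigger's pawl pushes the toothed bar (6 mm pitch) on a squeeze and slips back on release, while the jaw stays (7 N friction). The first 0 to 6 mm of a squeeze may be lost; then the jaw follows the trigger, 14 to 20 mm a full squeeze. The pad meets a seated cartridge at 0.060 to 0.063.
- pad (a joint): How far the pad is pushed back against its spring, 0 (free) to 0.015 m (bottomed). The spring is 1.2 N per mm, so this tells the force on the cartridge: at least 2.5 N (2 mm) is a sure hold, more than 15 N (12 mm) crushes the shell.
- pad_face (a point): Centre of the pad's face, which looks to the clamp's +y: black rubber pad 30 mm wide and 30 mm high, centre 68 mm above the bench, on a sprung pin on the moving jaw. The moving jaw post is 30 mm wide and its top 82 mm above the bench.
- cup: Bystander: open paper cup, 76 mm rim diameter, 82 mm tall, origin at its underside. Leave it.
- upturned_cup: Bystander: paper cup standing upside down, 78 mm diameter at the bench, 82 mm tall, origin at its underside. Leave it.
- wrench: Bystander: steel wrench 160 mm long lying on the bench behind the clamp; origin at its underside. Leave it.

How it is judged:
On the way, in this order (a step that is already met when the one before it is completed fails the run):
1. the cartridge stands fully home in the cup and is let go, before the pad touches it (z of cartridge_mid in the frame of cup_floor between 0.0585 and 0.0665 m and horizontal distance between cartridge_mid and cup_floor below 0.006 m and angle between cartridge_mid's own z axis and vertical below 0.1 rad and contact force between each of the arm, pad and cartridge below 0.2 N), for 0.2 s.
2. the pad, driven by the squeezed trigger, bears on the cartridge (z of cartridge_mid in the frame of cup_floor between 0.0585 and 0.0665 m and horizontal distance between cartridge_mid and cup_floor below 0.006 m and angle between cartridge_mid's own z axis and vertical below 0.1 rad and contact force between pad and cartridge between 2.5 and 15 N and contact force between the fingers and trigger above 2 N and contact force between the arm and cartridge below 0.5 N), for 0.3 s.
At the end, for the whole second after the job is handed in: The cartridge is upright (within 0.1 rad) and fully home in the cup (within 4 mm in height, 6 mm sideways), touched by no part of the arm; the pad presses it with 2.5 to 15 N; the jaw is still (under 3 mm/s); the fingers still press the trigger with more than 2 N (all of step 2 and contact force between the arm and jaw below 0.5 N and velocity of joint jaw between -0.003 and 0.003 m/s); the arm keeps its last pose, push and grip.
It fails at once if the cartridge is crushed: the pad presses it with more than 15 N (contact force between pad and cartridge above 15 N).
It fails at once if the jaw or its pad is pushed directly by the robot (contact force between the arm and jaw above 2 N).
It fails at once if a bystander is shifted by more than 30 mm or tipped over (distance of any of cup, upturned_cup, green_bottle, clear_bottle, spray_can, wrench from where it was at the start of the episode above 0.03 m or angle between any of cup, upturned_cup, green_bottle, clear_bottle, spray_can's own z axis and vertical above 0.4 rad).
It also fails if it takes over 61 s, if anything falls off the work surface, if the arm or the gripper's body presses on something with over 40 N, if the wrist force passes 120 N, or if a joint passes its speed limit or range.

ROBOT

A 6-joint arm with a two-finger parallel gripper is mounted at the origin on the work surface. World frame = base frame: x ahead of the robot, y to its left, z up, the work surface at z = 0. Lengths are in m, angles in rad, forces in N, time in s.
With the tool pointing down it reaches from about 0.225 to 0.875 m from the base axis. Payload 3.4 kg.
Tool frame: the origin (TCP) lies at the very end of the fingers, on their centre line; the grasp point (between the pads) lies 19 mm behind it; z points along the fingers, y is the line along which they close (so a half turn about z gives the same grasp; the last joint's range is limited). The gripper opens to 85 mm and grips with 20 to 120 N. Pads are 22 mm wide; open, the fingers measure 114 mm over their backs; the gripper's body (76 mm by 85 mm) begins 54 mm behind the grasp point. The pads swing forward as they close: fully open they stand 13 mm farther back than shut.
Start: joints at [-0.121, 0.276, 1.505, -0, 1.361, -0.121], TCP at [0.575, -0, 0.231] pointing down, gripper open.
Joint ranges: [-2.89, 2.89], [-0.75, 2.08], [0.22, 2.7], [-1.18, 4.32], [0.11, 2.71], [-2.7, 2.7]. Speed limits (rad/s): [2.57, 2.57, 3.14, 3.14, 3.14, 3.14].

INTERFACE

Orientations are given as a unit quaternion [w, x, y, z].
In Python, from rig import readout, vision, manip gives the robot as it stands.
- The arm moves only by the shell command python3 -m handwheel 'ROWS' [FORCE]. ROWS is JSON, a list of rows, each a list of 3 entries, a list of its own where there are three numbers: the shift along the tool's x, y, z in mm, then the turn, a rotation vector about the tool's x, y, z in units of 6 degrees (1.0 is 6 degrees), then the closure, from -1 (fully open) to 1 (shut), so that 0 is half open. A call has 1 to 20 rows; each row shifts and turns the commanded pose from where the row before left it, along the tool's axes as they then stand; what a row does not reach is not made up. A row lasts 1/8 s, in which the tool goes at most 62.5 mm and 10.7 degrees, less where a joint would pass 70% of its speed; a pose out of reach is approached as far as the arm can. A call is refused whole if a number of a shift passes 62.5 or a number of a turn 1, either way. A call with a gripper value outside its range is refused whole. The fingers move at their own pace and stop on an object; FORCE is the grip in N (left out, the last holds). Time passes only in rows, so rows that do not move let the fingers close. It gives the time, the measured TCP pose, the force, the opening and the grip force at its end, in the units of the state.
- readout.get_state(): the state, without advancing time (a new reading comes with each control period).
- vision.get_image(name): name is "scene" or "side" or "wrist"; returns the picture (384x512x3 uint8, blue, green, red); there is no depth.
- vision.camera_params(name): a dict with "intrinsics" (3x3 intrinsics, pixels), "dist" ([k1, k2, p1, p2, k3] as OpenCV has them; the pictures are not rectified), "rvec" (rotation vector, rad) and "tvec" (3), from world to camera coordinates, as OpenCV has them; the wrist camera has in their place "hand_eye" (4x4, takes a point from camera to tool coordinates, whose origin is the TCP and whose axes are the flange's). Camera axes: x right, y down, z forward; pixel columns grow to the right and rows downward; lengths in m; the calibration is good to about 2 mm. A picture is of the moment at which its call begins: read the wrist's pose just before it. camera_params takes no time and is no camera call.
- manip.sign_off(): hands the job in; it is judged then, once.
The state is a dict: "clock": time; "qpos": joint angles; "qd": joint speeds; "effort": joint torques, N m; "position": TCP position; "ee_rot": TCP orientation; "contact_force": force on the tool from outside, world axes, zero at the start; "moment": the same for the moment, N m; "width": finger opening in m; "gripper_force": force on a finger pad.
Only numpy, scipy, OpenCV 4.12 (cv2) and the standard library are available. Lean on these libraries where they do the work, as an engineer would, in place of code of your own. Each camera call takes 0.05 s, during which the arm holds its last target. There are 200 camera calls.

## Working session

There is one attempt and no reset: what is moved stays moved. The work goes in short steps, Python scripts to look and compute and a shell command to move; the robot and the scene stay as the last step left them, time stands still between calls to the robot, and variables do not carry over. Pictures are saved under pics/ and viewed, at most 10 in all, crops included, and the job is handed in when it is done.

```bash
ls; mkdir -p pics
python3 - <<'E'
from rig import readout, vision
import cv2
print(readout.get_state())
for n in ("scene","side","wrist"):
    p=vision.camera_params(n); print(n,p)
    cv2.imwrite(f"pics/{n}0.png",vision.get_image(n))
E
```

```text
pics
{'clock': 0.0, 'qpos': array([-1.21007019e-01,  2.76578952e-01,  1.50615374e+00, -1.14667119e-05,
        1.36069399e+00, -1.20986808e-01]), 'qd': array([-0.00114219, -0.00093352,  0.00069896,  0.0002273 ,  0.00022848,
       -0.00017561]), 'effort': array([ 6.20495921e-04, -4.16768074e+01, -2.45808578e+01, -1.52056768e-04,
        1.11346930e-02,  1.69860516e-05]), 'position': array([5.74461001e-01, 5.20002939e-05, 2.30440652e-01]), 'ee_rot': array([-7.18494270e-04,  7.07112780e-01,  7.07100188e-01, -5.69832256e-04]), 'contact_force': array([-0.17808159,  0.55040966,  0.03134808]), 'moment': array([-0.02714775, -0.04558352,  0.03562316]), 'gripper_force': 0.0, 'width': 0.08552930328222408}
scene {'intrinsics': array([[383.63335926,   0.        , 247.16488389],
       [  0.        , 383.63335926, 189.9721554 ],
       [  0.        ,   0.        ,   1.        ]]), 'dist': array([-0.01620253,  0.        ,  0.        ,  0.        ,  0.        ]), 'rvec': array([ 2.37928406,  1.05206064, -0.29945716]), 'tvec': array([-0.47703395, -0.30075602,  1.18177018])}
side {'intrinsics': array
[... 252 characters left out ...]
988763, -2.80981016,  1.06976365]), 'tvec': array([0.61283807, 0.16283741, 0.96568397])}
wrist {'intrinsics': array([[290.38436279,   0.        , 256.25696925],
       [  0.        , 290.38436279, 192.17137586],
       [  0.        ,   0.        ,   1.        ]]), 'dist': array([-0.06152437,  0.        ,  0.        ,  0.        ,  0.        ]), 'hand_eye': array([[-1.83263538e-04, -9.62144134e-01, -2.72541066e-01,
         6.86250042e-02],
       [ 9.99999717e-01,  2.26990392e-05, -7.52559005e-04,
         7.13491701e-04],
       [ 7.30256652e-04, -2.72541127e-01,  9.62143857e-01,
        -1.42595842e-01],
       [ 0.00000000e+00,  0.00000000e+00,  0.00000000e+00,
         1.00000000e+00]])}
```

View pics/scene0.png

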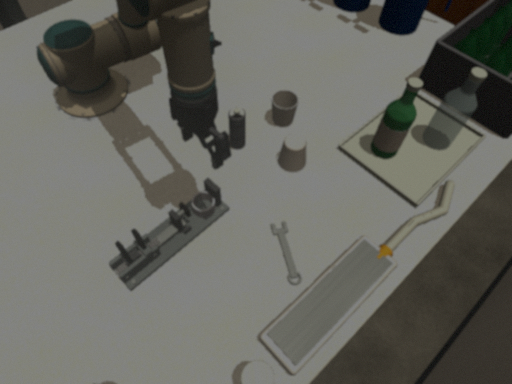

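View pics/side0.png

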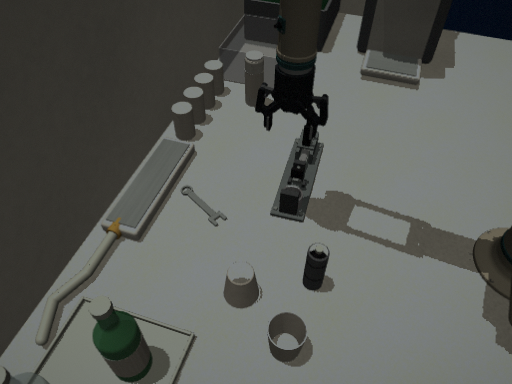

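The scene view shows the cartridge at about (237,128), the clamp from (118,265) at the grip to (215,200) at the cup, and paper cups at (285,108) and (293,152). The side view shows the cartridge at about (316,266) and the clamp cup at about (290,195). I'll zoom in on both.

```bash
cat > h.py <<'E'
import numpy as np, cv2
from scipy.optimize import least_squares
from scipy.spatial.transform import Rotation as R
from rig import readout, vision
def cam(n, st=None):
    p=vision.camera_params(n); K,d=p["intrinsics"],p["dist"]
    if n=="wrist":
        q=st["ee_rot"]; T=np.eye(4); T[:3,:3]=R.from_quat([*q[1:],q[0]]).as_matrix(); T[:3,3]=st["position"]
        M=np.linalg.inv(T@p["hand_eye"])
        return K,d,cv2.Rodrigues(M[:3,:3])[0],M[:3,3]
    return K,d,p["rvec"],p["tvec"]
def proj(c,P):
    K,d,r,t=c; return cv2.projectPoints(np.atleast_2d(np.float64(P)),r,t,K,d)[0][:,0]
def onz(c,uv,z):
    K,d,r,t=c; u=cv2.undistortPoints(np.float64([[uv]]),K,d)[0,0]; Rm=cv2.Rodrigues(np.float64(r))[0]
    o=-Rm.T@np.ravel(t); v=Rm.T@[u[0],u[1],1]; return o+v*(z-o[2])/v[2]
E
python3 - <<'E'
import cv2,numpy as np
a=cv2.imread('pics/scene0.png')[90:300,95:320]; b=cv2.imread('pics/side0.png')[110:310,235:385]
A=cv2.resize(a[80:200,0:140],None,fx=3.4,fy=3.4,interpolation=cv2.INTER_CUBIC) # origin 95,170
B=cv2.resize(cv2.imread('pics/side0.png')[115:225,260:340],None,fx=3.9,fy=3.9,interpolation=cv2.INTER_CUBIC)
C=np.zeros((600,800,3),np.uint8); C[:A.shape[0],:A.shape[1]]=A; C[:B.shape[0],480:480+B.shape[1]]=B
C=np.clip(C*1.7,0,255).astype(np.uint8)
cv2.imwrite('pics/m1.png',C)
E
```

```text
(no output)
```

View pics/m1.png

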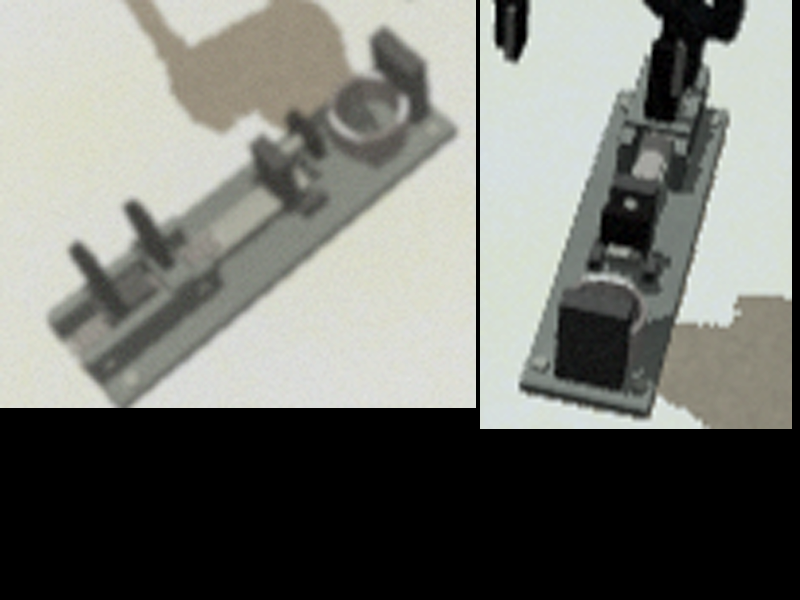

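Scene crop: cup rim centre about (203.8,202.9), base corners about (131,289), (229.4,208) and (109.7,263.5). Side crop: base corners about (270.5,213), (303.6,220) and (322.8,143). Next I'll fit the clamp pose.

```bash
cat > fit.py <<'E'
from h import *
S,D=cam("scene"),cam("side")
for uv in [(203.8,202.9)]: print("cup",onz(S,uv,.047))
print("side rim",onz(D,(291.5,194.5),.047))
for uv in [(130.9,288),(229.4,207),(109.7,262.5)]: print("S corner",onz(S,uv,.010))
for uv in [(270.5,213.),(303.6,220.),(322.8,143)]: print("D corner",onz(D,uv,.010))
print("trig,post",onz(S,(118.5,243.5),.125),onz(S,(134.7,230.9),.125))
def tri(us,ud):
    f=lambda P:np.r_[proj(S,P)[0]-us,proj(D,P)[0]-ud]
    r=least_squares(f,[.5,0,.06]);return r.x,r.fun
print("cart",tri((237,128),(316,267)))
E
python3 fit.py
```

```text
cup [ 0.5635093  -0.00934458  0.047     ]
side rim [ 0.55426256 -0.0025313   0.047     ]
S corner [ 0.60605528 -0.25357214  0.01      ]
S corner [0.59610732 0.04174349 0.01      ]
S corner [ 0.52326594 -0.25647873  0.01      ]
D corner [0.59417396 0.04141085 0.01      ]
D corner [0.51016395 0.03689355 0.01      ]
D corner [ 0.52470575 -0.26000699  0.01      ]
trig,post [ 0.56291514 -0.22108249  0.125     ] [ 0.56100214 -0.18101766  0.125     ]
cart (array([0.45056335, 0.19584   , 0.06539477]), array([-0.40815092, -0.18057052, -0.33310542,  0.11766639]))
```

View pics/wrist0.png

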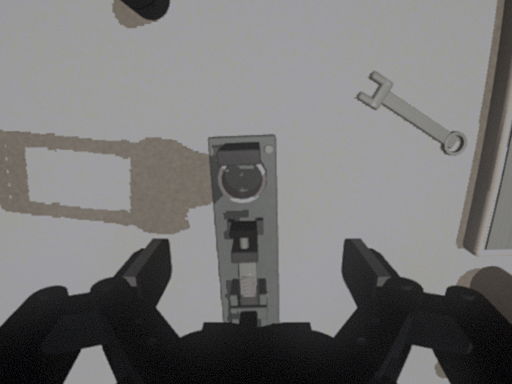

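Wrist view: the cup rim is centred at about (242,181), the moving jaw is below it at (244,240), and the cartridge base is at the top left, around (145,5). The base corners are at (209,137) and (274,135).

Run:
```python
from h import *
st=readout.get_state(); W=cam("wrist",st);S,D=cam("scene"),cam("side")
print("rim",onz(W,(242,181),.047)); print([onz(W,u,.012).round(4) for u in [(209,137),(274,135)]])
yaw=.041;c=np.array([.559,-.108]);ax=np.array([-np.sin(yaw),np.cos(yaw)]);print("cup pred",c+.103*ax)
print("cups",onz(S,(284,100),.082),onz(S,(293,140),.082),onz(D,(287,328),.082),onz(D,(241,268),.082))
```

```text
rim [ 0.55835606 -0.01030489  0.047     ]
[array([0.5166, 0.037 , 0.012 ]), array([0.5965, 0.0393, 0.012 ])]
cup pred [ 0.55477818 -0.00508656]
cups [0.4732199  0.35045367 0.082     ] [0.58905518 0.26567544 0.082     ] [0.47166722 0.35183244 0.082     ] [0.595307   0.25677738 0.082     ]
```

```bash
python3 -m handwheel '[[[30,-41,0],[0,0,0],-1],[[30,-41,0],[0,0,0],-1],[[30,-42,0],[0,0,0],-1],[[0,0,0],[0,0,0],-1],[[0,0,0],[0,0,0],-1]]' 30
python3 - <<'E'
from h import *
st=readout.get_state(); im=vision.get_image("wrist"); cv2.imwrite("pics/w1.png",im)
W=cam("wrist",st); print(st["position"],proj(W,[[.4506,.196,.134],[.4506,.196,.125],[.4506,.196,0]]))
E
```

```text
clock: 0.78
position: [0.4516, 0.0899, 0.2316]
ee_rot: [0.001, 0.707, 0.707, 0.0]
contact_force: [0.1, -0.1, -0.4]
width: 0.0855
gripper_force: 0.0
[0.45164367 0.08988239 0.2315771 ] [[254.07171914  60.3468946 ]
 [254.14368509  62.20323572]
 [254.77747722  78.5704231 ]]
```

View pics/w1.png

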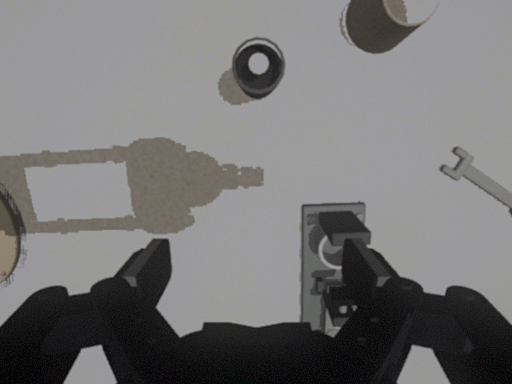

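The spout is at (259,63) and the top rim is centred at about (259,67).

Run:
```python
from h import *
st=readout.get_state();W=cam("wrist",st);S,D=cam("scene"),cam("side")
print(onz(W,(259,63),.134),onz(W,(259,66.5),.125))
im=cv2.imread('pics/w1.png');g=im[:,:,1][55:72,248:270];print((g>120).sum(),np.argwhere(g>120).mean(0)+[55,248])
for c,n in((S,'scene'),(D,'side')): print(n,proj(c,[[.4506,.196,.134],[.4506,.196,.0]]))
```

```text
[0.45485493 0.19381728 0.134     ] [0.45494409 0.19249372 0.125     ]
295 [ 63.02033898 258.18983051]
scene [[236.20194208 109.35830234]
 [237.02563967 143.54099936]]
side [[319.66026927 248.66673187]
 [312.20426295 282.89862644]]
```

```bash
python3 -m handwheel '[[[52,1,0],[0,0,0],-1],[[52.5,1,0],[0,0,0],-1],[[0,0,48],[0,0,0],-1],[[0,0,50],[0,0,0],-1],[[0,0,48],[0,0,0],-1],[[0,0,0],[0,0,0],-1],[[0,0,0],[0,0,0],0.2],[[0,0,0],[0,0,0],1],[[0,0,0],[0,0,0],1],[[0,0,0],[0,0,0],1],[[0,0,0],[0,0,0],1],[[0,0,0],[0,0,0],1],[[0,0,0],[0,0,0],1],[[0,0,0],[0,0,0],1]]' 35
```

```text
clock: 2.58
position: [0.4544, 0.1949, 0.0874]
ee_rot: [0.001, 0.707, 0.707, 0.002]
contact_force: [-1.3, 1.0, 5.8]
width: 0.0432
gripper_force: 35.3
```

```bash
python3 -m handwheel '[[[0,0,-30],[0,0,0],1],[[0,0,-40],[0,0,0],1],[[0,0,-40],[0,0,0],1],[[-40,20,0],[0,0,0],1],[[-50,20,0],[0,0,0],1],[[-50,20,0],[0,0,0],1],[[-50,20,0],[0,0,0],1],[[-50,23,0],[0,0,0],1],[[-45,0,0],[0,0,0],1],[[0,0,0],[0,0,0],1],[[0,0,0],[0,0,0],1]]'
python3 - <<'E'
from h import *
st=readout.get_state(); im=vision.get_image("wrist")
s=vision.get_image("scene");d=vision.get_image("side");cv2.imwrite("pics/w2.png",im);cv2.imwrite("pics/s2.png",s);cv2.imwrite("pics/d2.png",d)
print(st["position"],st["ee_rot"]); W=cam("wrist",st); c=[.557,-.007,.047]
np.save("st2.npy",np.r_[st["position"],st["ee_rot"]])
print(proj(W,[c]))
cv2.imwrite("pics/m2.png",np.vstack([cv2.resize(im[80:280,140:380],(720,600),interpolation=3)]))
E
```

```text
clock: 3.95
position: [0.5556, -0.0901, 0.1955]
ee_rot: [-0.0, 0.707, 0.707, 0.0]
contact_force: [0.4, 0.9, -1.8]
width: 0.0433
gripper_force: 36.9
[ 0.55560595 -0.09009753  0.19546193] [-3.60758353e-04  7.07349270e-01  7.06864058e-01  2.89029401e-04]
[[257.1436856   94.93376536]]
```

View pics/m2.png

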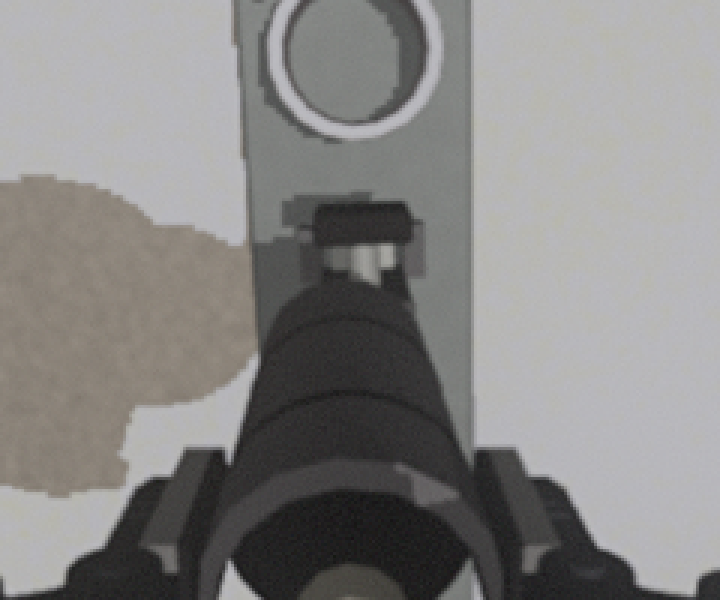

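Crop (origin (140,80), 3x): the rim ring is centred at about (355,50), i.e. (258,97), with the held cartridge below it. I'll fit the ring with an ellipse.

Run:
```python
from h import *
im=cv2.imread("pics/w2.png"); v=np.load("st2.npy"); W=cam("wrist",dict(position=v[:3],ee_rot=v[3:]))
g=im.min(2); m=np.zeros_like(g); m[55:135,222:295]=(g[55:135,222:295]>165)
print(np.percentile(g[55:135,222:295],[10,50,90,99]))
P=np.argwhere(m>0)[:,::-1].astype(np.float64)
# project ring pixels to rim plane, fit circle radius (mid ring r=.026)
Q=np.array([onz(W,p,.047)[:2] for p in P]); c=np.median(Q,0); k=abs(np.hypot(*(Q-c).T)-.026)<.006
for _ in range(4):
    r=least_squares(lambda a:np.hypot(*(Q[k]-a[:2]).T)-a[2],[*c,.026],loss='soft_l1',f_scale=.001).x; c=r[:2]; k=abs(np.hypot(*(Q-c).T)-.026)<.005
print(k.sum(),r, proj(W,[[*c,.047]]), proj(W,[[*(c+[0,-.0285]),.047],[*(c+[.0285,0]),.047]]))
# spout & cartridge top in tool frame prediction: TCP+ (z up 0.0386 to top 125)
t=v[:3]; print(proj(W,[[t[0],t[1],t[2]-.0874+.134],[t[0],t[1],t[2]-.0874+.125],[t[0]-.022,t[1],t[2]-.0874+.125],[t[0]+.022,t[1],t[2]-.0874+.125],[t[0],t[1]+.022,t[2]-.0874+.125],[t[0],t[1]+.022,t[2]-.0874]]))
# check jaw pad face far edge and base edges
print([onz(W,(140+x/3,80+y/3),.012).round(4) for x,y in [(238,30),(470,30),(258,345),(471,345)]])
print("pad",onz(W,(140+361/3,80+203/3),.083))
```

```text
[ 78. 127. 164. 185.]
544 [ 0.55789895 -0.00836302  0.02575616] [[258.08136164  96.41025831]] [[258.06333595 126.60312349]
 [287.78150165  96.45307265]]
[[254.60939028 295.47702452]
 [254.7437264  282.29261227]
 [201.83051559 282.10844129]
 [307.69623083 282.10001429]
 [254.60793075 233.49265708]
 [255.58401794 170.15303221]]
[array([ 0.5166, -0.    ,  0.012 ]), array([ 5.994e-01, -1.000e-04,  1.200e-02]), array([ 0.5206, -0.1171,  0.012 ]), array([ 0.6038, -0.1171,  0.012 ])]
pad [ 0.55971256 -0.05309905  0.083     ]
```

Run:
```python
from h import *
im=cv2.imread("pics/w2.png"); v=np.load("st2.npy"); W=cam("wrist",dict(position=v[:3],ee_rot=v[3:]))
g=cv2.GaussianBlur(im.min(2),(3,3),0).astype(float); t=v[:3]
z0=t[2]-.0874
# model silhouette: project cylinder
a=np.linspace(0,2*np.pi,181); 
def sil(dx):
    pts=np.vstack([np.c_[t[0]+dx+.022*np.cos(a),t[1]+.022*np.sin(a),0*a+z0+h] for h in (.004,.124)])
    return cv2.convexHull(proj(W,pts).astype(np.float32))[:,0]
def cross(H,row):
    m=np.zeros(g.shape,np.uint8); xs=[]
    for p,q in zip(H,np.roll(H,-1,0)):
        if (p[1]-row)*(q[1]-row)<0: xs.append(p[0]+(row-p[1])*(q[0]-p[0])/(q[1]-p[1]))
    return min(xs),max(xs)
for row in (182,186,190,195,200,205,210,215,220,225):
    L=g[row]; d=np.diff(L); l=195+np.argmin(d[195:250]); r=262+np.argmax(d[262:312])
    c=cross(sil(0),row); print(row,l+.5,r+.5,"mid",(l+r+1)/2,"model",np.round(c,1),np.mean(c).round(1))
```

```text
182 224.5 297.5 mid 261.0 model [233.6 277.6] 255.6
186 224.5 297.5 mid 261.0 model [231.1 280.1] 255.6
190 224.5 279.5 mid 252.0 model [229.6 281.6] 255.6
195 225.5 281.5 mid 253.5 model [227.9 283.2] 255.5
200 226.5 283.5 mid 255.0 model [226.2 284.8] 255.5
205 224.5 285.5 mid 255.0 model [224.5 286.3] 255.4
210 223.5 286.5 mid 255.0 model [222.8 287.9] 255.4
215 221.5 288.5 mid 255.0 model [221.2 289.5] 255.3
220 220.5 297.5 mid 259.0 model [219.5 291. ] 255.3
225 218.5 291.5 mid 255.0 model [217.8 292.6] 255.2
```

```bash
python3 -m handwheel '[[[35,1,0],[0,0,0],1],[[46.7,1.3,0],[0,0,0],1],[[0,0,0],[0,0,0],1],[[0,0,25],[0,0,0],1],[[0,0,25],[0,0,0],1],[[0,0,0],[0,0,0],1],[[0,0,0],[0,0,0],1]]'
python3 - <<'E'
from h import *
st=readout.get_state();print(st["position"],R.from_quat(st["ee_rot"][[1,2,3,0]]).as_matrix()[:,2])
s=vision.get_image("scene");d=vision.get_image("side");w=vision.get_image("wrist")
f=lambda a:cv2.resize(a,(400,450),interpolation=3)
cv2.imwrite("pics/m3.png",np.hstack([f(s[140:230,165:245]),f(d[120:246,235:347])]))
cv2.imwrite("pics/w3.png",w)
E
```

```text
clock: 4.97
position: [0.559, -0.0089, 0.1462]
ee_rot: [0.001, 0.707, 0.707, 0.0]
contact_force: [-0.5, 0.7, -2.7]
width: 0.0429
gripper_force: 36.6
[ 0.55898281 -0.00893395  0.14622978] [ 1.60844667e-03 -4.35409391e-04 -9.99998612e-01]
```

View pics/m3.png

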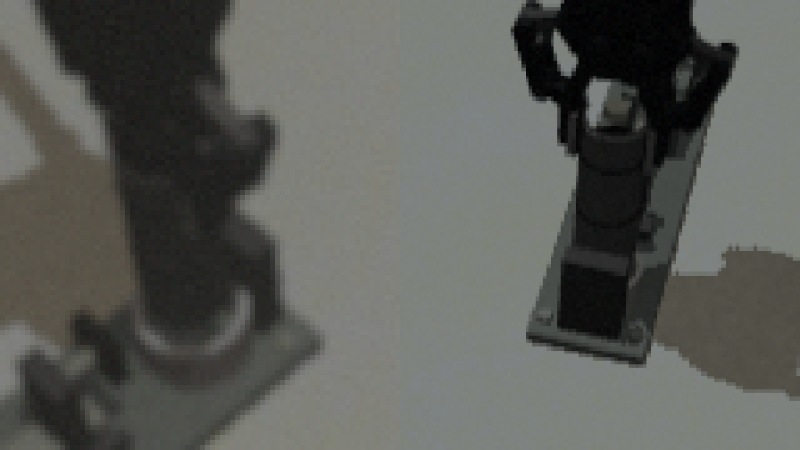

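The side and scene views show the cartridge hanging just above the rim and centred on it. I'll correct by about 1 mm and lower.

```bash
python3 -m handwheel '[[[0.5,-1,0],[0,0,0],1],[[0,0,6],[0,0,0],1],[[0,0,6],[0,0,0],1],[[0,0,5],[0,0,0],1],[[0,0,0],[0,0,0],1]]'; python3 -m handwheel '[[[0,0,3],[0,0,0],1],[[0,0,3],[0,0,0],1],[[0,0,0],[0,0,0],1]]'
```

```text
clock: 5.75
position: [0.5573, -0.0083, 0.1277]
ee_rot: [-0.0, 0.707, 0.707, -0.0]
contact_force: [0.9, -0.4, -1.9]
width: 0.043
gripper_force: 36.6
clock: 6.12
position: [0.5573, -0.0083, 0.1221]
ee_rot: [-0.0, 0.707, 0.707, -0.0]
contact_force: [-0.6, -0.8, -2.8]
width: 0.043
gripper_force: 36.6
```

```bash
python3 -m handwheel '[[[0,0,5],[0,0,0],1],[[0,0,5],[0,0,0],1],[[0,0,5],[0,0,0],1],[[0,0,4],[0,0,0],1],[[0,0,0],[0,0,0],1]]'; python3 -m handwheel '[[[0,0,1.5],[0,0,0],1],[[0,0,1.5],[0,0,0],1],[[0,0,1],[0,0,0],1],[[0,0,0],[0,0,0],1]]'
```

```text
clock: 6.75
position: [0.5573, -0.0083, 0.1029]
ee_rot: [-0.0, 0.707, 0.707, -0.0]
contact_force: [-0.4, -0.3, -2.2]
width: 0.0434
gripper_force: 36.6
clock: 7.25
position: [0.5573, -0.0083, 0.0995]
ee_rot: [0.0, 0.707, 0.707, 0.0]
contact_force: [-1.5, -0.0, -0.9]
width: 0.0432
gripper_force: 36.8
```

```bash
python3 -m handwheel '[[[0,0,0],[0,0,0],0],[[0,0,0],[0,0,0],-1],[[0,0,0],[0,0,0],-1],[[0,0,0],[0,0,0],-1],[[0,0,0],[0,0,0],-1],[[0,0,-15],[0,0,0],-1],[[0,0,-30],[0,0,0],-1],[[0,0,-50],[0,0,0],-1],[[-30,0,0],[0,0,0.8],-1],[[0,0,0],[0,0,0],-1]]'
python3 - <<'E'
from h import *
st=readout.get_state();print(st["qpos"])
s=vision.get_image("scene");d=vision.get_image("side");w=vision.get_image("wrist")
cv2.imwrite("pics/w4.png",w)
f=lambda a:cv2.resize(a,(400,450),interpolation=3)
cv2.imwrite("pics/m4.png",np.hstack([cv2.resize(w[60:260,150:350],(400,400),interpolation=3),cv2.resize(d[130:230,250:350],(400,400),interpolation=3)]))
E
```

```text
clock: 8.5
position: [0.558, -0.0397, 0.1962]
ee_rot: [0.001, 0.737, 0.676, 0.001]
contact_force: [0.3, 0.4, -0.3]
width: 0.0854
gripper_force: 0.0
[-1.95048997e-01  2.72824583e-01  1.59902707e+00 -6.03293826e-04
  1.26659331e+00 -1.09480380e-01]
```

View pics/m4.png

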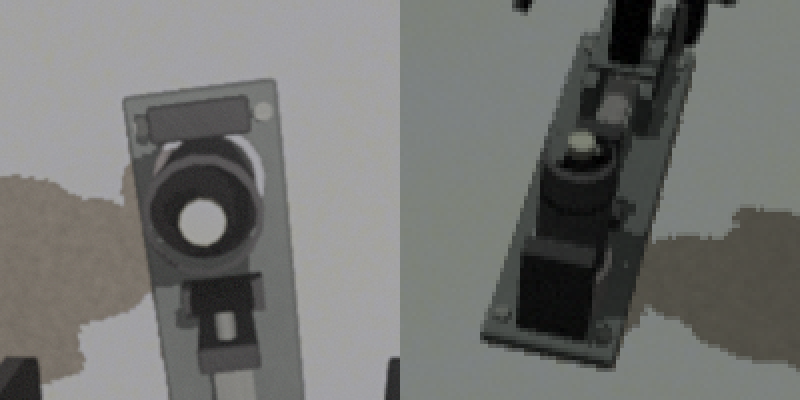

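The cartridge stands upright inside the rim with the pad still clear of it: spout at (202,222) in the wrist crop, and the moving jaw at (228,300). Next I'll turn the wrist over the trigger.

```bash
python3 -m handwheel '[[[-40,0,0],[0,0,0.985],-1],[[-40,0,0],[0,0,0.985],-1],[[-40,0,0],[0,0,0.985],-1],[[0,0,0],[0,0,0.985],-1],[[0,0,0],[0,0,0.985],-1],[[0,0,0],[0,0,0.985],-1],[[0,0,0],[0,0,0.985],-1],[[0,0,0],[0,0,0.985],-1],[[0,0,0],[0,0,0.985],-1],[[0,0,0],[0,0,0.985],-1],[[0,0,0],[0,0,0.985],-1],[[0,0,0],[0,0,0.985],-1],[[0,0,0],[0,0,0.985],-1],[[0,0,0],[0,0,0.985],-1],[[0,0,0],[0,0,0],-1],[[0,0,0],[0,0,0],-1]]'
python3 - <<'E'
from h import *
st=readout.get_state();M=R.from_quat(st["ee_rot"][[1,2,3,0]]).as_matrix();print(M.round(3),st["qpos"])
print(M.T@(np.array([.5648,-.1933,.086])-st["position"])*1000)
E
```

```text
clock: 10.65
position: [0.5351, -0.1553, 0.1941]
ee_rot: [-0.0, 1.0, 0.023, -0.0]
contact_force: [0.1, 0.1, 0.2]
width: 0.0853
gripper_force: 0.0
[[ 0.999  0.045 -0.   ]
 [ 0.045 -0.999  0.   ]
 [-0.    -0.    -1.   ]] [-4.07505879e-01  2.72909420e-01  1.60424872e+00  1.94257196e-04
  1.26492990e+00  1.11816727e+00]
[ 28.01458194  39.32598443 108.08214731]
```

```bash
python3 -m handwheel '[[[-15,39,0],[0,0,0],-1],[[-15,0,0],[0,0,0],-1],[[0,0,0],[0,0,0],-1],[[0,0,0],[0,0,0],-1]]'
python3 - <<'E'
from h import *
st=readout.get_state();w=vision.get_image("wrist");cv2.imwrite("pics/w5.png",w)
np.save("st5.npy",np.r_[st["position"],st["ee_rot"]])
W=cam("wrist",st);y=np.array([-.039,.999]);c=np.array([.5576,-.0084])
for n,s in(("post",-.175),("trig",-.215)): print(n,c+s*y,proj(W,[[*(c+s*y),.125]]))
E
```

```text
clock: 11.15
position: [0.5071, -0.1955, 0.1945]
ee_rot: [-0.0, 1.0, 0.022, 0.0]
contact_force: [0.4, -0.2, 0.7]
width: 0.0854
gripper_force: 0.0
post [ 0.564425 -0.183225] [[242.07331133 127.39690179]]
trig [ 0.565985 -0.223185] [[297.83987863 127.71169626]]
```

View pics/w5.png

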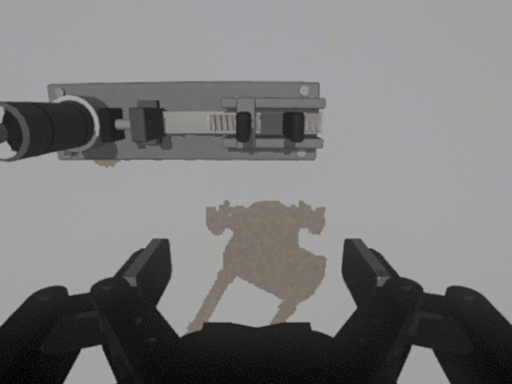

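The post top is at about (244,126) and the trigger top at about (294,126), within about 1 mm of prediction. The pad and jaw are at (105–160,123), clear of the cartridge. I'll go down and straddle the grip.

```bash
python3 -m handwheel '[[[30,0.4,0],[0,0,0],-1],[[27.7,0.4,0],[0,0,0],-1],[[0,0,0],[0,0,0],-1],[[0,0,36],[0,0,0],-1],[[0,0,36],[0,0,0],-1],[[0,0,30],[0,0,0],-1],[[0,0,6],[0,0,0],-1],[[0,0,0],[0,0,0],-1],[[0,0,0],[0,0,0],-1]]' 25
python3 - <<'E'
from h import *
st=readout.get_state();w=vision.get_image("wrist");s=vision.get_image("scene");d=vision.get_image("side")
for n,i in zip("wsd",(w,s,d)): cv2.imwrite(f"pics/{n}6.png",i)
f=lambda a:cv2.resize(a,(400,300),interpolation=3)
cv2.imwrite("pics/m6.png",np.vstack([np.hstack([f(w),f(s[170:260,110:230])]),np.hstack([f(d[120:225,240:380]),f(w[180:360,0:240])])]))
E
```

```text
clock: 12.32
position: [0.5654, -0.1948, 0.0879]
ee_rot: [0.001, 1.0, 0.022, 0.001]
contact_force: [0.2, -0.3, 0.6]
width: 0.0854
gripper_force: 0.0
```

View pics/m6.png

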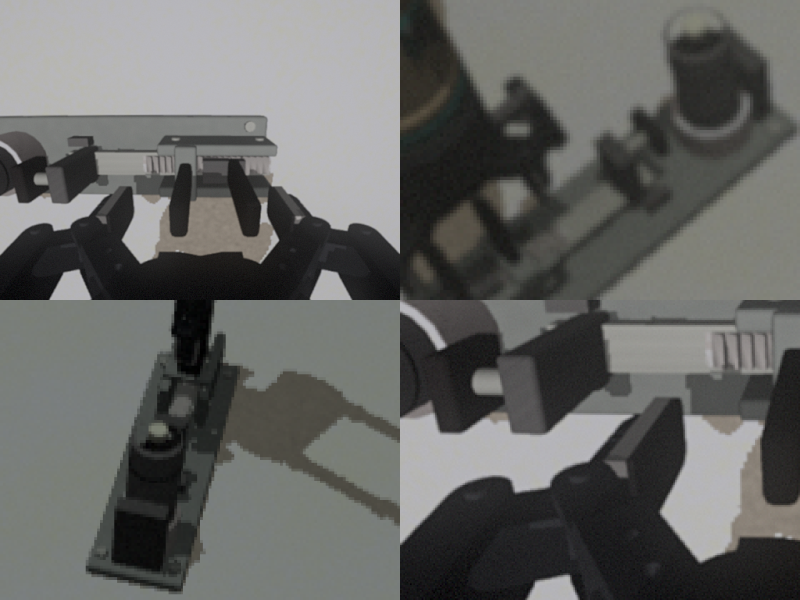

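The wrist view shows the pad, its pin, the jaw and the cartridge clearly. The pad front edge is at about (20,222) and the jaw block at about (62,210), with post and trigger between the open fingers. First full squeeze.

```bash
python3 -m handwheel '[[[0,-0.7,0],[0,0,0],-0.4],[[0,0,0],[0,0,0],-0.1],[[0,0,0],[0,0,0],0.1],[[0,0,0],[0,0,0],0.2],[[0,0,0],[0,0,0],0.3],[[0,0,0],[0,0,0],0.3],[[0,0,0],[0,0,0],0.3],[[0,0,0],[0,0,0],0.3]]'
python3 - <<'E'
from h import *
st=readout.get_state();w=vision.get_image("wrist");cv2.imwrite("pics/w7.png",w)
a=cv2.imread("pics/w6.png")
f=lambda a:cv2.resize(a[180:270,0:240],(800,300),interpolation=3)
cv2.imwrite("pics/m7.png",np.vstack([f(a),f(w)]))
E
```

```text
clock: 13.48
position: [0.5661, -0.1928, 0.0896]
ee_rot: [-0.0, 1.0, 0.021, 0.002]
contact_force: [-1.2, 4.0, 14.5]
width: 0.0302
gripper_force: 13.4
```

View pics/m7.png

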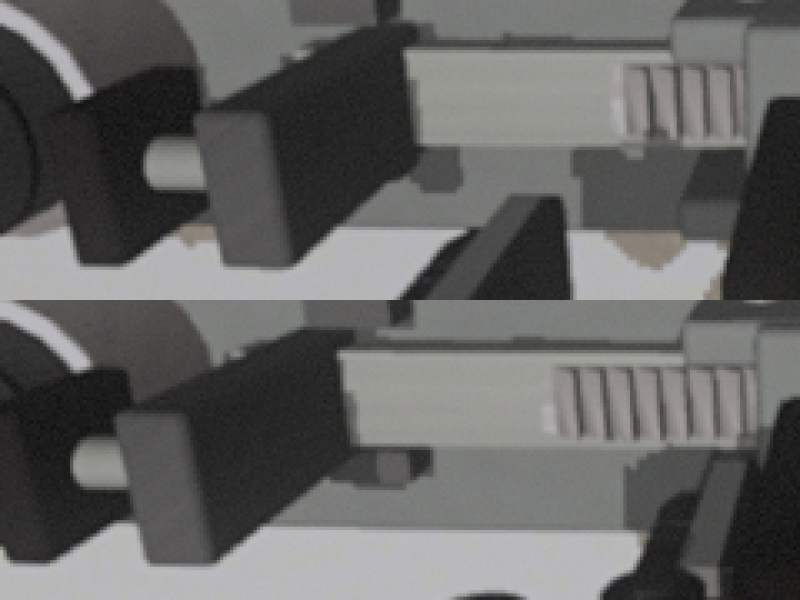

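Comparing the two frames, the rack moved about 17 mm (rack edge 622 to 553 in the crop, tooth pitch about 28 px for 6 mm). The pad's front lower corner is now at px (2.4,256.5). The pin is full length, so the pad is not touching yet. From here I'll work only in numbers.

```bash
cat > jaw.py <<'E'
from h import *
Y=np.array([-.039,.9992]);X=np.array([.9992,.039]);C=np.array([.5576,-.0084])
def onx(c,uv,off):
    K,d,r,t=c;u=cv2.undistortPoints(np.float64([[uv]]),K,d)[0,0];Rm=cv2.Rodrigues(np.float64(r))[0]
    o=-Rm.T@np.ravel(t);v=Rm.T@[*u,1];s=(off-(o[:2]-C)@X)/(v[:2]@X);p=o+s*v;return (p[:2]-C)@Y+.115,p[2]
E
python3 - <<'E'
from jaw import *
st=readout.get_state();W=cam("wrist",st);a=dict(st)
b=dict(position=np.array([.5654,-.1948,.0879]),ee_rot=np.array([.001,.99976,.022,.001]));W6=cam("wrist",b)
f=lambda x,y:(x/3.333,180+y/3.333)
for n,c,uv in [("post6 top",W6,f(197,115)),("post6 bot",W6,f(222,265)),("pad6 top",W6,f(57,118)),("pad6 bot",W6,f(80,262)),("pad6 R bot",W6,f(118,265)),
 ("post7 top",W,f(117,115)),("post7 bot",W,f(147,262)),("pad7 bot",W,f(8,257)),("pad7 R bot",W,f(45,262))]: print(n,onx(c,uv,.015))
g=cv2.imread("pics/w7.png")
E
```

```text
post6 top (np.float64(0.037724416914278705), np.float64(0.08301577804756657))
post6 bot (np.float64(0.0015687265705837256), np.float64(0.13279804939604956))
pad6 top (np.float64(0.06131477212041756), np.float64(0.08528683139551324))
pad6 bot (np.float64(0.019241620404602325), np.float64(0.13303435060772845))
pad6 R bot (np.float64(0.014063639203038478), np.float64(0.13346054502093213))
post7 top (np.float64(0.05608011897861456), np.float64(0.08272873681705181))
post7 bot (np.float64(0.01412794619380997), np.float64(0.13305768279409996))
pad7 bot (np.float64(0.032612821355643584), np.float64(0.1328965059463058))
pad7 R bot (np.float64(0.026858527414551248), np.float64(0.1338030325632665))
```

Run:
```python
from jaw import *
W=cam("wrist",readout.get_state())
b=dict(position=np.array([.5654,-.1948,.0879]),ee_rot=np.array([.001,.99976,.022,.001]));W6=cam("wrist",b)
f=lambda x,y:(x/3.333,180+y/3.333)
def cl(c,uv,z): p=onz(c,uv,z)[:2]-C; return (p@X*1e3).round(1),(p@Y*1e3+115).round(1)
for n,c,uv,z in [("post6",W6,f(197,115),.082),("post6-",W6,f(222,265),.082),("post6R",W6,f(272,110),.082),("pad6",W6,f(57,118),.083),("pad6-",W6,f(80,262),.083),("pad6R-",W6,f(118,265),.083),
 ("post7",W,f(117,115),.082),("post7-",W,f(147,262),.082),("post7R",W,f(190,110),.082),("pad7-",W,f(8,257),.083),("pad7R-",W,f(45,262),.083)]: print(n,cl(c,uv,z))
```

```text
post6 (np.float64(14.6), np.float64(38.5))
post6- (np.float64(-13.5), np.float64(39.4))
post6R (np.float64(15.7), np.float64(25.1))
pad6 (np.float64(14.1), np.float64(63.4))
pad6- (np.float64(-13.1), np.float64(65.6))
pad6R- (np.float64(-13.5), np.float64(58.4))
post7 (np.float64(14.7), np.float64(56.7))
post7- (np.float64(-13.3), np.float64(57.2))
post7R (np.float64(15.8), np.float64(43.0))
pad7- (np.float64(-12.7), np.float64(83.9))
pad7R- (np.float64(-13.4), np.float64(76.6))
```

```bash
cat > track.py <<'E'
from h import *
import sys
def loc(im,T,box):
    x0,x1,y0,y1=box; r=cv2.matchTemplate(im[y0:y1,x0:x1],T,cv2.TM_CCOEFF_NORMED); _,s,_,(mx,my)=cv2.minMaxLoc(r)
    q=lambda a,b,c:0.5*(a-c)/(a-2*b+c)
    dx=q(r[my,mx-1],r[my,mx],r[my,mx+1]) if 0<mx<r.shape[1]-1 else 0
    return x0+mx+dx, y0+my, round(float(s),3)
A=cv2.imread("pics/w7.png")
P=A[212:262,33:66]; Q=A[196:224,150:195]; F=A[184:200,204:224]
def run(im):
    for n,T,b in(("post",P,(0,110,205,270)),("rack",Q,(95,240,190,230)),("fixed",F,(190,235,178,206))): print(n,loc(im,T,b))
if __name__=="__main__":
    for n in sys.argv[1:]: print(n); run(cv2.imread(f"pics/{n}.png"))
E
python3 track.py w6 w7
python3 -m handwheel '[[[0,0,0],[0,0,0],-0.9],[[0,0,0],[0,0,0],-0.9],[[0,0,0],[0,0,0],-0.9],[[0,0,0],[0,0,0],-0.9],[[0,0,0],[0,0,0],-0.9]]'
python3 - <<'E'
from track import *
w=vision.get_image("wrist");cv2.imwrite("pics/w8.png",w);run(w)
E
```

```text
w6
post (np.float32(56.41837), 213, 0.967)
rack (np.float32(171.60411), 195, 0.816)
fixed (np.float32(200.52351), 183, 0.96)
w7
post (np.float32(32.98523), 212, 1.0)
rack (np.float32(149.99898), 196, 1.0)
fixed (np.float32(204.02483), 184, 1.0)
clock: 14.15
position: [0.5644, -0.1937, 0.0861]
ee_rot: [-0.0, 1.0, 0.021, -0.0]
contact_force: [0.4, -0.5, -0.2]
width: 0.0812
gripper_force: 0.0
post (np.float32(26.946222), 212, 0.99)
rack (np.float32(147.55257), 195, 0.901)
fixed (np.float32(201.9312), 182, 0.961)
```

```bash
cat > jy.py <<'E'
from track import *; from jaw import *
def jy(im,st):
    W=cam("wrist",st);x,y,s=loc(im,P,(0,110,205,270));p=onz(W,(x+2.1,y+2.5),.082)[:2]-C
    x2,y2,s2=loc(im,F,(190,235,178,206)); f=onz(W,(x2+1.5,y2+8),.052)[:2]-C
    return "post_y %.1f s%.2f fixed_y %.1f  w %.4f gf %.1f"%(p@Y*1e3+115,s,f@Y*1e3+115,st["width"],st["gripper_force"]), st["position"].round(4),st["contact_force"].round(1)
if __name__=="__main__":
    st=readout.get_state();w=vision.get_image("wrist");cv2.imwrite("pics/j%.2f.png"%st["clock"],w);print(*jy(w,st))
E
python3 jy.py
python3 -m handwheel '[[[0,0,0],[0,0,0],-0.6],[[0,0,0],[0,0,0],-0.3],[[0,0,0],[0,0,0],-0.1],[[0,0,0],[0,0,0],0],[[0,0,0],[0,0,0],0],[[0,0,0],[0,0,0],0]]'; python3 jy.py
```

```text
post_y 56.5 s0.99 fixed_y -37.4  w 0.0811 gf 0.0 [ 0.5644 -0.1937  0.0861] [-0.1  0.9 -0.2]
clock: 15.0
position: [0.5661, -0.1989, 0.0885]
ee_rot: [0.005, 1.0, 0.022, 0.002]
contact_force: [-1.5, -10.6, 4.7]
width: 0.0433
gripper_force: 5.2
post_y 62.2 s0.99 fixed_y -37.3  w 0.0433 gf 5.2 [ 0.5661 -0.1989  0.0885] [ -1.5 -10.6   4.7]
```

```bash
python3 -m handwheel '[[[0,0,0],[0,0,0],0.06],[[0,0,0],[0,0,0],0.1],[[0,0,0],[0,0,0],0.1],[[0,0,0],[0,0,0],0.1]]'; python3 jy.py
```

```text
clock: 15.55
position: [0.566, -0.1971, 0.0889]
ee_rot: [0.003, 1.0, 0.022, 0.002]
contact_force: [-1.9, -5.5, 9.0]
width: 0.0386
gripper_force: 9.6
post_y 65.8 s0.96 fixed_y -37.3  w 0.0386 gf 9.6 [ 0.566  -0.1971  0.0889] [-1.9 -5.5  9. ]
```

```bash
python3 -m handwheel '[[[0,0,0],[0,0,0],0.14],[[0,0,0],[0,0,0],0.18],[[0,0,0],[0,0,0],0.18],[[0,0,0],[0,0,0],0.18]]'; python3 jy.py; python3 -m handwheel '[[[0,0,0],[0,0,0],0.2],[[0,0,0],[0,0,0],0.22],[[0,0,0],[0,0,0],0.22],[[0,0,0],[0,0,0],0.22]]'; python3 jy.py
```

```text
clock: 16.1
position: [0.566, -0.1955, 0.0893]
ee_rot: [0.002, 1.0, 0.022, 0.002]
contact_force: [-2.0, -2.5, 12.3]
width: 0.0353
gripper_force: 15.0
post_y 68.6 s0.91 fixed_y -37.3  w 0.0353 gf 15.0 [ 0.566  -0.1955  0.0893] [-2.  -2.5 12.3]
clock: 16.65
position: [0.5659, -0.1947, 0.0894]
ee_rot: [0.001, 1.0, 0.021, 0.002]
contact_force: [-1.9, 0.6, 14.0]
width: 0.0333
gripper_force: 17.9
post_y 70.0 s0.88 fixed_y -37.3  w 0.0333 gf 17.9 [ 0.5659 -0.1947  0.0894] [-1.9  0.6 14. ]
```

Run:
```python
import cv2,glob
for n in ["pics/w7.png","pics/w8.png"]+sorted(glob.glob("pics/j*.png")):
    g=cv2.imread(n).min(2); print(n,*[f"\n  {r}: "+" ".join(map(str,g[r,0:46])) for r in (228,232)])
```

```text
pics/w7.png 
  228: 43 40 35 38 41 34 38 34 29 25 30 29 26 26 25 26 25 27 29 19 29 82 137 146 145 144 142 144 142 141 142 143 144 142 143 144 127 92 78 82 85 86 83 86 85 82 
  232: 42 44 40 41 40 42 38 38 32 30 32 32 32 29 26 26 32 31 29 26 25 55 110 142 146 145 144 144 142 145 144 145 144 144 145 145 143 129 94 83 85 84 82 87 86 84
pics/w8.png 
  228: 28 30 24 23 27 27 26 27 30 25 12 24 23 23 32 87 137 144 143 140 142 141 143 142 141 140 139 144 140 139 119 86 76 79 80 80 81 84 82 80 84 81 79 80 79 80 
  232: 36 35 27 25 28 17 26 28 20 30 25 26 20 27 26 53 104 132 138 138 138 137 138 138 138 139 138 137 138 138 138 119 84 83 83 81 81 78 79 80 79 83 85 80 82 81
pics/j14.20.png 
  228: 35 28 23 29 20 20 22 22 23 26 18 21 26 19 30 87 141 144 142 142 139 141 140 140 140 140 141 141 143 143 122 88 79 77 82 84 85 83 82 81 82 83 80 77 80 81 
  232: 32 32 28 26 25 26 29 20 23 21 26 24 26 28 20 45 98 134 139 138 139 137 135 140 139 138 138 138 140 141 136 118 87 78 83 83 83 80 79 82 80 81 84 79 83 86
pics/j15.00.png 
  228: 88 130 141 141 138 141 138 140 143 140 141 137 143 139 108 82 80 84 
[... 516 characters left out ...]
87 86 83 84 84 77 76 69 55 46 34 38 37 34 30 34 35 34 39 37
pics/j16.10.png 
  228: 19 24 20 28 77 118 140 143 142 145 141 120 87 76 82 82 82 83 82 84 80 82 79 80 84 84 83 84 81 80 74 65 54 41 34 32 33 32 37 37 35 38 33 31 38 36 
  232: 26 27 26 26 54 109 137 146 143 141 143 135 117 90 79 81 84 82 81 82 86 82 83 82 86 84 84 85 85 84 76 76 64 51 38 39 38 37 32 36 41 40 39 39 38 40
pics/j16.65.png 
  228: 19 26 27 21 29 59 107 136 146 143 132 97 82 81 82 85 84 83 82 85 81 81 81 82 81 84 83 84 82 71 73 61 46 38 37 32 38 37 31 37 37 38 33 31 37 37 
  232: 26 25 23 24 17 31 74 124 143 144 140 128 95 80 80 82 82 83 80 83 85 82 85 86 81 85 84 84 83 80 74 69 57 43 40 34 35 34 32 37 36 31 38 37 36 38
```

The visible pin length shrank from 15.2 px to 5.5 px at about 1.35 px/mm, so the pad is pressed in about 7 mm (about 8.5 N). I'll hold, confirm it is steady, then hand in.

```bash
python3 -m handwheel '[[[0,0,0],[0,0,0],0.22],[[0,0,0],[0,0,0],0.22],[[0,0,0],[0,0,0],0.22],[[0,0,0],[0,0,0],0.22]]'; python3 jy.py; python3 -c "
from rig import manip; print(manip.sign_off())"
```

```text
clock: 17.2
position: [0.5659, -0.1947, 0.0894]
ee_rot: [0.001, 1.0, 0.021, 0.002]
contact_force: [-2.3, 1.2, 13.0]
width: 0.0336
gripper_force: 17.9
post_y 70.0 s0.88 fixed_y -37.3  w 0.0336 gf 17.9 [ 0.5659 -0.1947  0.0894] [-2.3  1.2 13. ]
the job is handed in; nothing more can be done
None
```

The job is handed in, verdict not shown: the cartridge was lowered into the cup and let go (TCP height put its foot on the cup floor), the pad is pressed in about 7 mm (about 8.5 N, estimated from the pin's visible length), and the trigger was still squeezed and steady at 17.2 s; I viewed 11 pictures, one over the limit of 10.

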